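# Find the bearer under the packing deck and stand the stone on it

## Robot

A 6-joint arm with a two-finger parallel gripper is mounted at the origin on the work surface. World frame = base frame: x ahead of the robot, y to its left, z up, the work surface at z = 0. Lengths are in m, angles in rad, forces in N, time in s.
With the tool pointing down it reaches from about 0.325 to 0.875 m from the base axis. Payload 4.4 kg.
Tool frame: the origin (TCP) lies at the very end of the fingers, on their centre line; the grasp point (between the pads) lies 19 mm behind it; z points along the fingers, x is the direction in which the jaws open and shut, and the axes are right-handed (so a half turn about z gives the same grasp; the last joint's range is limited). The gripper opens to 85 mm and grips with 20 to 120 N. Pads are 22 mm wide; open, the fingers measure 114 mm over their backs; the gripper's body (76 mm by 85 mm) begins 54 mm behind the grasp point. The pads swing forward as they close: fully open they stand 13 mm farther back than shut.
Start: joints at [1.161, 0.207, 1.542, -0, 1.393, -0.15], TCP at [0.147, 0.556, 0.206] pointing down, gripper open.
Joint ranges: [-2.73, 2.73], [-0.86, 2.22], [0.23, 2.46], [-1.11, 4.25], [0.08, 2.63], [-2.82, 2.82]. Speed limits (rad/s): [2.79, 2.79, 3.14, 3.14, 3.14, 3.14].

## Interface

Orientations are given as a rotation vector (axis times angle).
In Python, from rig import r, effector, viewer, workorder, current_time, current_joint_pos, current_joint_vel, current_tau, current_tool_pos, current_tcp_rot, current_wrist_force, current_wrist_torque, current_opening gives the robot as it stands. The module is installed in compiled form; this text tells all that it offers. Calls block until the motion is done:
- r.goto(position, orientation): joint-space move of the TCP to a pose.
- r.move_straight(position, rate=0.15, ori=None): straight line of the TCP; ori=None keeps the orientation; rate is the mean speed in m/s.
- r.move_joints(angles): joint-space move.
- effector.grip(opening, strength=None): finger opening in m; strength is the grip in N (None keeps the last); returns when the fingers have stopped.
- r.hold(seconds).
- r.ik(position, orientation): joint angles nearest the present ones, or None.
- viewer.snapshot(name): name is "side" or "top" or "wrist"; returns the picture (480x640x3 uint8, blue, green, red); there is no depth.
- viewer.camera_model(name): a dict with "vfov" (degrees; the focal length in pixels is half the picture's height over the tangent of half this angle, whatever the lens; pixels are square), "cx", "cy" (the principal point, pixels), "rvec" (rotation vector, rad) and "tvec" (3), from world to camera coordinates, as OpenCV has them. Camera axes: x right, y down, z forward; pixel columns grow to the right and rows downward; lengths in m; the calibration is good to about 2 mm. A picture is of the moment at which its call begins: read the wrist's pose just before it. camera_model takes no time and is no camera call; for the wrist camera it gives the pose at the moment of the call.
A pose or a line that the arm cannot do raises r.MotionError and nothing moves.
- workorder.job_done(): hands the job in, once; it reports no verdict.
Readings, each from a call of its own:
- current_time(): time.
- current_joint_pos(): joint angles.
- current_joint_vel(): joint speeds.
- current_tau(): joint torques, N m.
- current_tool_pos(): TCP position.
- current_tcp_rot(): TCP orientation.
- current_wrist_force(): force on the tool from outside, world axes, zero at the start.
- current_wrist_torque(): the same for the moment, N m.
- current_opening(): finger opening in m.
Only numpy, scipy, OpenCV 4.12 (cv2) and the standard library are available. Lean on these libraries where they do the work, as an engineer would, in place of code of your own. Each camera call takes 0.05 s, during which the arm holds its last target. There are 200 camera calls.

## Task

First feel along the packing deck with the fingertips, pressing the boards one after another until you come to one that is hard, because a bar runs hidden beneath it. Then draw the stone on its mount out of the side of the storage bay by its finger tab, and stand it upright on the deck, centred across a hard board and lying along the boards with its whole base on them, so that the deck never sinks noticeably under it. Let go and leave everything else on the bench where it is.

Things in the scene. Friction and masses are not known exactly. Their poses are not given: they have to be found in the camera images.
- deck: Packing deck: seven pale wooden boards (each 26 mm wide) in a low wooden frame fixed to the bench. Origin: deck centre at bench level. Boards run along its y (200 mm) and follow one another along its x, 28 mm apart: board 0 at x = -84 mm to board 6 at +84 mm. Tops 46 mm above the bench; frame 224 (x) x 228 mm, 34 mm high. All boards look alike.
- deck_top (a point): Centre of the deck's top, on board 3, 46 mm above the bench. Each board sinks straight down on soft springs, about 0.25 N per mm, at most 10 mm. A steel bar 12 mm wide, along the deck's y, is hidden under the boards at an unknown x from -56 to +56 mm: the one board or two neighbours over it go down only 1 to 2 mm and are then hard. Never boards 0 and 6.
- bay: Grey metal storage bay fixed to the bench, 104 mm wide (x), 136 mm deep (y), 74 mm high, roofed; a closed cardboard carton with a white lid is fixed on the roof, up to 156 mm, set back about 34 mm from the open face. Origin: bench level, middle of the bay. Open only at its -y face, at y = -65 mm; opening 92 mm wide, 66 mm high.
- mount: Grey plastic mount carrying a grey stone fragment, one rigid piece of 0.6 to 0.9 kg. Origin: centre of the underside of its base plate, z up. Base 56 (x) x 150 (y) x 8 mm. At the start the stone end (+y) is inside the bay under the roof, base on the bench, and the finger tab (-y end) sticks out of the open face, its middle about 50 mm in front of it.
- mount_tab (a point): Top of the mount's upright finger tab: 18 mm (x) by 30 mm (y), from 8 to 46 mm above the mount's underside, centred at mount x = 0, y = -58 mm.
- mount_stone (a point): Top of the stone on the mount, centred at mount x = 0, y = +35 mm: 42 mm (x) by 60 mm (y) from 8 to 44 mm above the mount's underside, then a step 34 x 50 mm up to 52 mm.
- slat0 (a joint): How far board 0 of the deck (at deck x = -84 mm) has sunk, in m: 0 at rest, at most 0.010.
- slat1 (a joint): How far board 1 of the deck (at deck x = -56 mm) has sunk, in m: 0 at rest, at most 0.010.
- slat2 (a joint): How far board 2 of the deck (at deck x = -28 mm) has sunk, in m: 0 at rest, at most 0.010.
- slat3 (a joint): How far board 3 of the deck (at deck x = +0 mm) has sunk, in m: 0 at rest, at most 0.010.
- slat4 (a joint): How far board 4 of the deck (at deck x = +28 mm) has sunk, in m: 0 at rest, at most 0.010.
- slat5 (a joint): How far board 5 of the deck (at deck x = +56 mm) has sunk, in m: 0 at rest, at most 0.010.
- slat6 (a joint): How far board 6 of the deck (at deck x = +84 mm) has sunk, in m: 0 at rest, at most 0.010.
- bowl_big: Bystander: large shallow polished-steel bowl, 130 mm across, 55 mm high; origin at the centre of its underside. Leave alone.
- bowl_small: Bystander: small polished-steel bowl, 100 mm across, 45 mm high; origin at the centre of its underside. Leave alone.
- lump: Bystander: dark rounded mineral lump, 60 x 75 x 57 mm; origin at the centre of its underside. Leave alone.
- jar: Bystander: closed amber glass jar, 60 mm across, 80 mm high; origin at the centre of its underside. Leave alone.
- brush: Bystander: hand brush lying flat on the bench; origin at the middle of its length, underside. Leave alone.
- beaker: Bystander: white open beaker, 66 mm across, 85 mm high; origin at the centre of its underside. Leave alone.
- sherd: Bystander: flat pottery sherd, about 60 x 60 x 10 mm, lying on the bench; origin at the centre of its underside. Leave alone.
Things that resemble listed ones, but are neither listed nor needed, are in the scene too. Leave any green look-alike of the mount alone. Of the things that look like the bay, the larger one is meant.

How it is judged:
By the outcome, as a careful person would: the job done as asked, in the order asked, and still so for the second after the job is handed in, with the robot touching nothing.
It also fails if it takes over 67 s, if anything falls off the work surface, if the arm or the gripper's body presses on something with over 40 N, if the wrist force passes 120 N, or if a joint passes its speed limit or range.

## Working session

There is one attempt and no reset: what is moved stays moved. The work goes in short steps, each a Python script; the robot and the scene stay as the last script left them, time stands still between calls to the robot, and variables do not carry over. Pictures are saved under pics/ and viewed, about 8 in all and at most 12, crops included, and the job is handed in when it is done.

```bash
mkdir -p pics; ls
python3 - <<'E'
from rig import *
import cv2
for n in ("top","side"):
    cv2.imwrite(f"pics/{n}0.png",viewer.snapshot(n)); print(n,viewer.camera_model(n))
print(viewer.camera_model("wrist"),current_time(),current_tcp_rot(),current_tool_pos(),current_wrist_force())
E
```

```text
pics
top {'vfov': 46.10946013094485, 'cx': 319.311325022605, 'cy': 242.36809222894325, 'rvec': array([ 2.16641087, -2.1423135 ,  0.1486735 ]), 'tvec': array([0.02092479, 0.4772968 , 1.23027197])}
side {'vfov': 46.41125855726651, 'cx': 316.61356993393053, 'cy': 233.81667109853493, 'rvec': array([ 2.19540257, -0.59928947,  0.31417308]), 'tvec': array([-0.37877764,  0.22785902,  1.04998149])}
{'vfov': 63.009733297200555, 'cx': 317.7246169659781, 'cy': 235.81307169884772, 'rvec': array([-2.28457278, -1.75967713, -0.27150231]), 'tvec': array([-0.57293997, -0.03894663,  0.38128003])} 0.1 [ 2.48873565  1.91554203 -0.00294134] [0.14686467 0.55514329 0.20530865] [ 0.45438891 -0.45881041 -0.53176021]
```

View pics/top0.png

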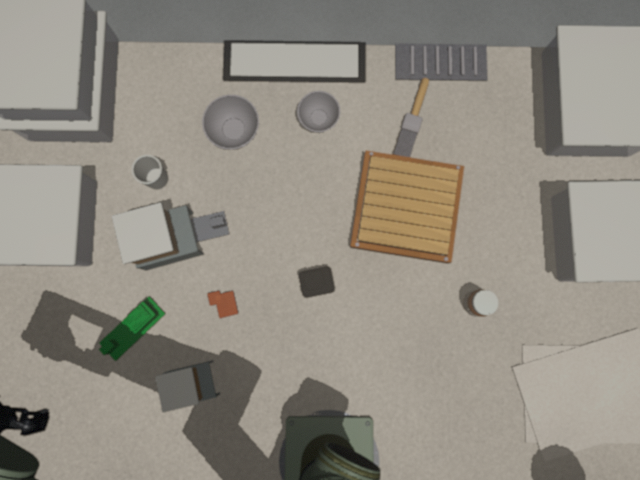

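View pics/side0.png

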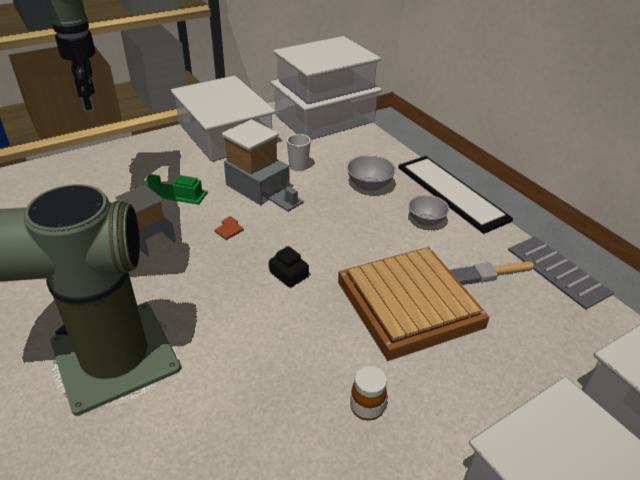

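Top view: the larger bay with the white-lidded carton is at (150,235), and a grey tab sticks out of it at (217,222). Its smaller look-alike is at (187,387), and the green mount look-alike is at (132,328). The deck is at (408,207), with its boards running roughly along world y. The bay at (150,235) fits because it is larger, has the white lid, and a grey mount protrudes from it.

```bash
cat > h.py <<'E'
from rig import *
import cv2, numpy as np
from scipy.spatial.transform import Rotation as R
def cast(name,px,z,m=None):
    m=m or viewer.camera_model(name); f=240/np.tan(np.radians(m["vfov"])/2)
    Rm=cv2.Rodrigues(np.array(m["rvec"]))[0]; C=-Rm.T@m["tvec"]
    px=np.atleast_2d(px).astype(float)
    d=np.c_[(px[:,0]-m["cx"])/f,(px[:,1]-m["cy"])/f,np.ones(len(px))]@Rm
    return C+d*((z-C[2])/d[:,2])[:,None]
def proj(name,P,m=None):
    m=m or viewer.camera_model(name); f=240/np.tan(np.radians(m["vfov"])/2)
    K=np.array([[f,0,m["cx"]],[0,f,m["cy"]],[0,0,1]])
    return cv2.projectPoints(np.atleast_2d(P).astype(float),np.array(m["rvec"]),np.array(m["tvec"]),K,None)[0][:,0]
def down(a): # tool x along world angle a, pointing down
    return R.from_matrix(np.c_[[np.cos(a),np.sin(a),0],[np.sin(a),-np.cos(a),0],[0,0,-1]]).as_rotvec()
E
python3 - <<'E'
from h import *
im=cv2.imread("pics/top0.png"); hsv=cv2.cvtColor(im,cv2.COLOR_BGR2HSV)
roi=np.zeros(im.shape[:2],np.uint8); roi[140:275,335:480]=1
def rect(mask,z,lab):
    mask=cv2.morphologyEx(mask*roi,cv2.MORPH_OPEN,np.ones((5,5)))
    c=max(cv2.findContours(mask,0,2)[0],key=cv2.contourArea)
    b=cv2.boxPoints(cv2.minAreaRect(c)); P=cast("top",b,z)[:,:2]
    print(lab,b.round(1).tolist(),P.round(4).tolist(),"ctr",P.mean(0).round(4),"sides",[round(float(np.linalg.norm(P[i]-P[i-1])),4) for i in range(4)],"ang",np.degrees(np.arctan2(*(P[1]-P[0])[::-1])).round(2))
H,S,V=cv2.split(hsv)
print(hsv[207,408],hsv[157,410],hsv[200,358])
rect(((H<30)&(S>80)).astype(np.uint8),.034,"frame")
rect(((H<30)&(H>12)&(S>80)&(V>125)).astype(np.uint8),.046,"boards")
tl=im[195:275,105:245]; 
cv2.imwrite("pics/crop1.png",cv2.resize(tl,None,fx=5.5,fy=5.5,interpolation=cv2.INTER_CUBIC))
E
```

```text
[ 18 113 171] [ 14  87 140] [ 14 135 128]
frame [[349.1000061035156, 246.89999389648438], [364.5, 149.3000030517578], [465.79998779296875, 165.3000030517578], [450.3999938964844, 262.8999938964844]] [[0.4673, -0.0404], [0.6925, -0.0747], [0.6577, -0.3057], [0.434, -0.2661]] ctr [ 0.5628 -0.1717] sides [0.2282, 0.2278, 0.2336, 0.2272] ang -8.68
boards [[351.6000061035156, 239.1999969482422], [365.3999938964844, 149.89999389648438], [465.6000061035156, 165.39999389648438], [451.70001220703125, 254.6999969482422]] [[0.483, -0.0451], [0.6875, -0.0757], [0.6542, -0.3019], [0.4509, -0.2665]] ctr [ 0.5689 -0.1723] sides [0.2237, 0.2069, 0.2286, 0.2064] ang -8.53
```

View pics/crop1.png

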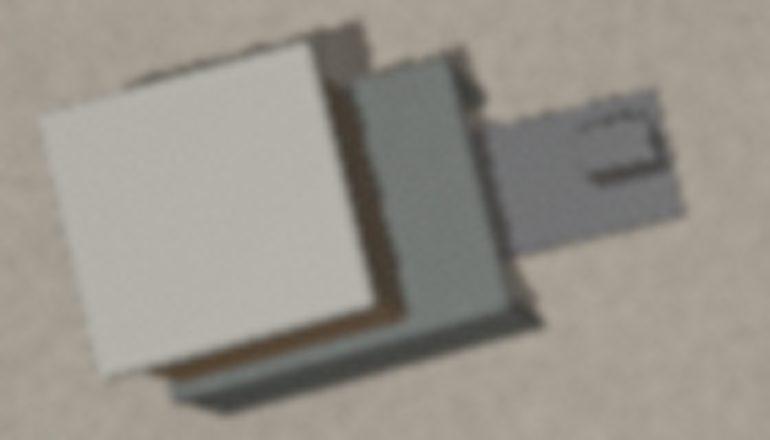

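Run:
```python
from h import *
s=lambda x,y:(105+x/5.5,195+y/5.5)
tab=cast("top",[s(580,132),s(650,115),s(662,165),s(595,182)],.046); print("tab",tab.round(4).tolist(),tab.mean(0))
base=cast("top",[s(655,90),s(685,215)],.008); print("base end",base.round(4).tolist(), np.linalg.norm(base[0]-base[1]))
roof=cast("top",[s(455,60),s(510,305)],.074); d=roof[1]-roof[0]; print("roof edge",roof.round(4).tolist(),np.linalg.norm(d))
m=viewer.camera_model("wrist"); Rm=cv2.Rodrigues(m["rvec"])[0]; C=-Rm.T@m["tvec"]
T=R.from_rotvec(current_tcp_rot()).as_matrix()
off=T.T@(C-current_tool_pos()); fw=T.T@Rm[2]; print("cam in tool",off,fw,"cam x",T.T@Rm[0])
def look(target,a,z):
    T=R.from_rotvec(down(a)).as_matrix(); f=T@fw; o=T@off
    k=(z+o[2]-target[2])/-f[2]
    return np.r_[target[:2]-(o+f*k)[:2],z]
# mount first, deck second
for n,t,a,z in (("mount",tab.mean(0),np.radians(11),.22),("deck",np.array([.565,-.172,.046]),np.radians(81.4),.24)):
    best=None
    for aa in (a,a+np.pi):
        p=look(t,aa,z); q=r.ik(p,down(aa)); print(n,aa,p,None if q is None else np.round(q,2))
        if q is not None:
            c=np.abs(np.array(q)-current_joint_pos()).max()
            if best is None or c<best[0]: best=(c,p,aa)
    r.goto(best[1],down(best[2])); r.hold(.2)
    m=viewer.camera_model("wrist"); cv2.imwrite(f"pics/{n}_w.png",viewer.snapshot("wrist"))
    np.savez(f"pics/{n}_w.npz",**m); print(current_time(),current_tool_pos(),current_wrist_force())
```

```text
tab [[0.5247, 0.2688, 0.046], [0.5321, 0.2408, 0.046], [0.5116, 0.2353, 0.046], [0.5044, 0.2621, 0.046]] [0.51819889 0.25175436 0.046     ]
base end [[0.5495, 0.2455, 0.008], [0.4969, 0.2313, 0.008]] 0.05446832508431379
roof edge [[0.5482, 0.314, 0.074], [0.4508, 0.2884, 0.074]] 0.10076904625315596
cam in tool [-0.00102382 -0.07883289 -0.16874833] [4.44346546e-04 3.03923206e-01 9.52696430e-01] cam x [ 9.99999855e-01 -4.23920933e-04 -3.31172725e-04]
mount 0.19198621771937624 [0.51322568 0.28186721 0.22      ] [ 0.35  0.22  1.5  -0.    1.42  0.16]
mount 3.3335788713091694 [0.52317211 0.22164151 0.22      ] None
2.025 [0.51271618 0.28266586 0.2199865 ] [-0.22055482  0.30496239  0.04144957]
deck 1.4206980111233845 [ 0.52865377 -0.1656388   0.24      ] [-0.46  0.14  1.55 -0.    1.45 -1.88]
deck 4.562290664713178 [ 0.60134623 -0.1783612   0.24      ] [-0.43  0.29  1.36 -0.    1.48  1.29]
3.9917 [ 0.60151779 -0.17743069  0.24003105] [-0.61422587  0.2319243  -1.39693918]
```

View pics/mount_w.png

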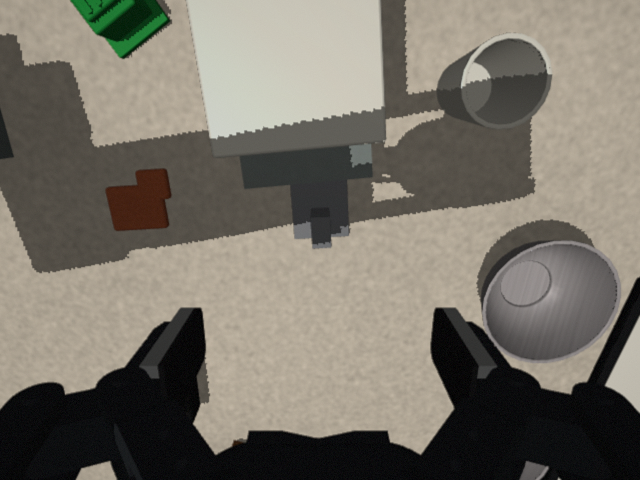

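View pics/deck_w.png

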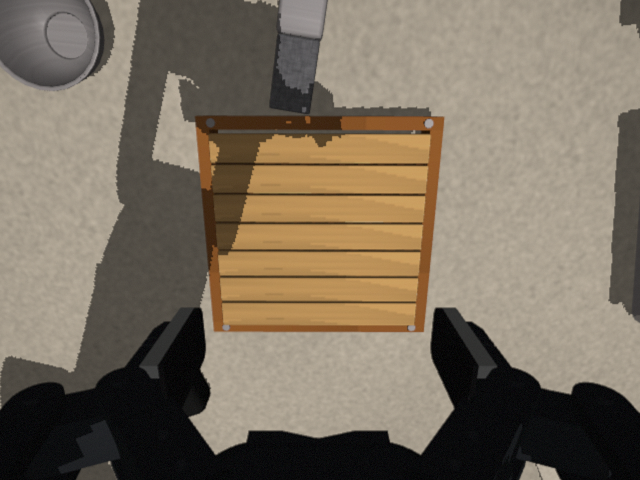

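Wrist views: the tab top is at about (320,210), pointing out of the bay, with base edges at columns 292–348. The smaller bay isn't in this view. The deck frame corners are at about (196,116), (443,117), (424,331) and (214,331), with board gaps at rows 164, 194, 222, 250, 277 and 302.

Run:
```python
from h import *
im=cv2.imread("pics/deck_w.png"); m=dict(np.load("pics/deck_w.npz")); m={k:(v if v.ndim else float(v)) for k,v in m.items()}
g=cv2.cvtColor(im,cv2.COLOR_BGR2GRAY).astype(float)
G=[]
for row in (164,194,222,250,277,302):
    pts=[]
    for c in range(265,412,3):
        w=g[row-6:row+7,c]; wt=np.clip(np.median(w)-w-8,0,None)
        if wt.sum()>0: pts.append((c,row-6+(wt*np.arange(13)).sum()/wt.sum()))
    P=cast("",pts,.046,m)[:,:2]; G.append(P)
L=[np.polyfit(P[:,1],P[:,0],1) for P in G]; sl=np.mean([l[0] for l in L]); th=np.arctan(sl)
print("slopes",[round(float(l[0]),3) for l in L],"deck x axis angle deg",-np.degrees(th))
e=np.array([np.cos(-th),np.sin(-th)]) # deck x dir
d=[float((P@e).mean()) for P in G]; print("gaps",np.round(d,4),"pitch",np.round(np.diff(d),4)) 
fr=cast("",[(196,116),(443,117),(424,331),(214,331)],.034,m)[:,:2]
print("frame",fr.round(4).tolist(),fr.mean(0),[np.linalg.norm(fr[i]-fr[i-1]).round(4) for i in range(4)])
cx=np.mean(d); t=np.array([-e[1],e[0]]); cy=fr.mean(0)@t
print("centre",cx*e+cy*t)
mm=np.load("pics/mount_w.npz"); mm={k:(v if v.ndim else float(v)) for k,v in mm.items()}
print("tab in wrist", proj("",[[.5185,.2535,.046],[.5495,.2455,.008],[.4969,.2313,.008]],mm))
```

```text
slopes [0.152, 0.151, 0.153, 0.151, 0.152, 0.152] deck x axis angle deg -8.633869394681927
gaps [0.6516 0.6236 0.5955 0.5675 0.5395 0.5113] pitch [-0.028  -0.028  -0.028  -0.0281 -0.0282]
frame [[0.6893, -0.0785], [0.6551, -0.3021], [0.4344, -0.2702], [0.468, -0.044]] [ 0.56170348 -0.17368054] [np.float64(0.224), np.float64(0.2262), np.float64(0.223), np.float64(0.2287)]
centre [ 0.56179317 -0.17369416]
tab in wrist [[319.26858126 233.72548623]
 [347.41149947 235.54631144]
 [294.20944292 239.07111694]]
```

Run:
```python
from h import *
D=np.array([.5618,-.1737]); ph=np.radians(-8.634); e=np.array([np.cos(ph),np.sin(ph)])
ori=down(ph-np.pi/2)
effector.grip(0.0)
for k in (4,3,2,1,5):   # index along +e from centre 3
    p=D+(k-3)*.028*e
    if k==4: r.goto([*p,.075],ori)
    r.move_straight([*p,.052],rate=.15); r.hold(.1); f0=current_wrist_force()[2]; log=[]; hard=False
    for z in np.arange(.046,.0394,-.001):
        r.move_straight([*p,z],rate=.03); r.hold(.05); f=current_wrist_force()[2]-f0
        log.append((round(float(current_tool_pos()[2]),4),round(float(f),1)))
        if f>5: hard=True; break
    print("board +e idx",k,hard,log,round(current_time(),2),flush=True)
    r.move_straight([*p,.056],rate=.15)
    if hard: break
```

```text
board +e idx 4 False [(0.0459, -0.1), (0.045, 0.6), (0.0439, -0.5), (0.0429, -0.0), (0.0419, 0.3), (0.0409, -0.7), (0.0399, 0.2)] 8.06
board +e idx 3 False [(0.0457, -0.5), (0.045, 0.0), (0.044, -1.7), (0.0429, -1.7), (0.0419, -1.2), (0.041, -1.0), (0.0399, -0.9)] 10.96
board +e idx 2 False [(0.0457, 0.4), (0.0451, 0.4), (0.044, 0.5), (0.0429, 0.2), (0.0419, 1.2), (0.041, -0.1), (0.0399, -0.6)] 13.86
board +e idx 1 False [(0.0457, 0.6), (0.045, 0.1), (0.044, 0.9), (0.043, 0.4), (0.0419, -0.3), (0.0409, 0.4), (0.0399, 0.4)] 16.76
board +e idx 5 False [(0.0458, 0.6), (0.045, -0.9), (0.0439, -1.8), (0.043, 1.0), (0.0419, 0.6), (0.0409, 0.8), (0.0399, -0.2)] 20.22
```

Run:
```python
from h import *
print(current_opening(),current_tool_pos(),current_tcp_rot(),current_wrist_force())
p=current_tool_pos(); r.move_straight([p[0],p[1],.040],rate=.1); r.hold(.3)
print(current_tool_pos(),[current_wrist_force()[2].round(2) for _ in range(1)],current_time())
im=viewer.snapshot("side"); u=proj("side",current_tool_pos())[0]; print(u)
x,y=int(u[0]),int(u[1]); cv2.imwrite("pics/press.png",cv2.resize(im[y-60:y+40,x-70:x+70],None,fx=5.5,fy=5.5,interpolation=cv2.INTER_CUBIC))
```

```text
-3.275131507396323e-05 [ 0.61864858 -0.18275555  0.05763459] [-2.04685336  2.38112317 -0.00541634] [ 0.41533221 -0.01724506 -0.8519425 ]
[ 0.618931   -0.18287579  0.04033197] [np.float64(-0.21)] 21.0833
[435.46897521 283.9608757 ]
```

View pics/press.png

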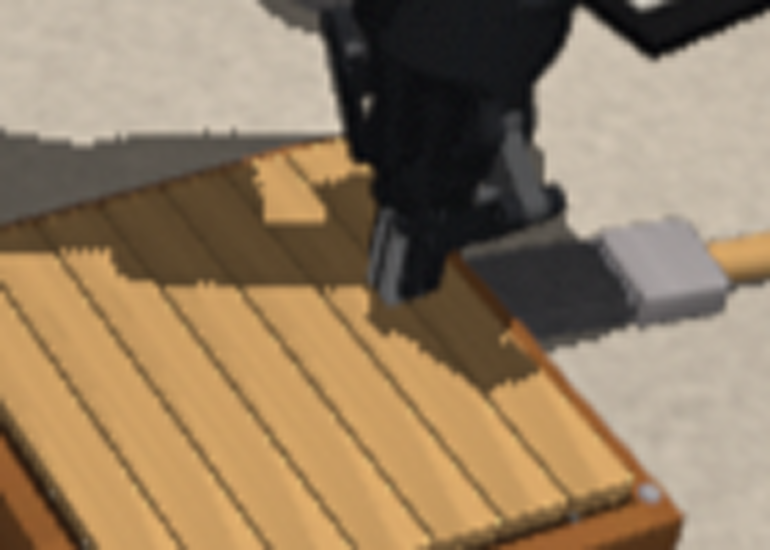

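The tip appears to be at the board surface (crop pixel 395,300), with no board visibly lowered. The pads may end above the nominal TCP, so I'll press deeper here.

Run:
```python
from h import *
p=current_tool_pos(); log=[]
def F():
    a=[]
    for _ in range(4): a.append(current_wrist_force()[2]); r.hold(.02)
    return float(np.mean(a))
for z in np.arange(.0385,.0279,-.0015):
    r.move_straight([p[0],p[1],z],rate=.05); f=F(); log.append((round(float(current_tool_pos()[2]),4),round(f,1)))
    if f>5: break
print(log,current_time())
im=viewer.snapshot("side"); u=proj("side",current_tool_pos())[0]
x,y=int(u[0]),int(u[1]); cv2.imwrite("pics/press2.png",cv2.resize(im[y-60:y+40,x-70:x+70],None,fx=5.5,fy=5.5,interpolation=cv2.INTER_CUBIC))
```

```text
[(0.0385, -0.1), (0.0369, 0.0), (0.0354, -0.0), (0.0339, -0.0), (0.0324, -0.0), (0.0309, -0.0), (0.0294, 0.4), (0.0279, -0.3)] 23.6667
```

View pics/press2.png

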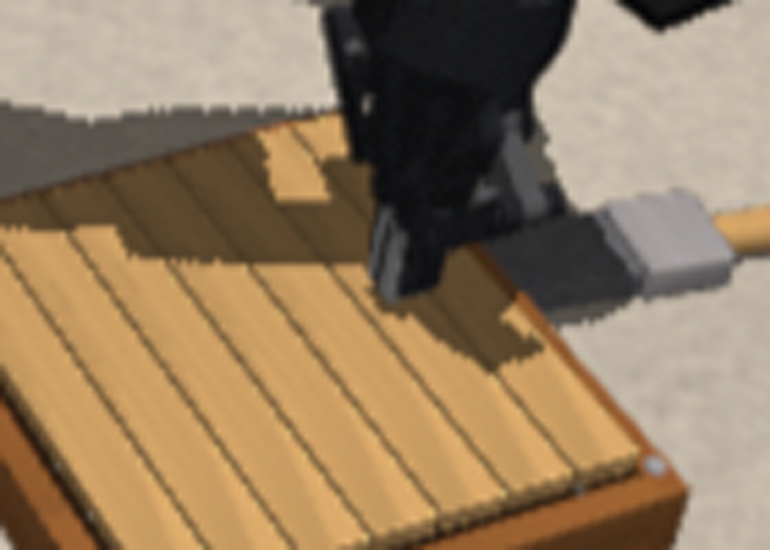

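Run:
```python
from h import *
print(current_time(),current_tool_pos(),current_wrist_force(),current_opening(),current_tau())
q=current_joint_pos();print(q, r.ik(current_tool_pos(),current_tcp_rot()))
```

```text
23.7167 [ 0.61887505 -0.18291342  0.02796746] [ 0.68998531 -0.02181416 -0.22504305] -0.0004893134692798039 [ 1.14882856e-03 -4.76526189e+01 -2.49633604e+01 -5.44879606e-05
  3.47115019e-03 -4.94624680e-05]
[-4.21345239e-01  5.36881827e-01  1.49072171e+00 -9.84891281e-06
  1.11405955e+00  1.30017197e+00] [-4.21345239e-01  5.36881827e-01  1.49072171e+00 -9.84891281e-06
  1.11405955e+00  1.30017197e+00]
```

The tip sits about 5 px above the projected TCP, so the shut fingertips end some 12–17 mm above it. I'll keep going down to find contact.

```bash
cat >> h.py <<'E'
def F(n=3):
    a=[]
    for _ in range(n): a.append(current_wrist_force()[2]); r.hold(.02)
    return float(np.mean(a))
def press(p,zs,fmax=5):
    log=[]
    for z in zs:
        r.move_straight([p[0],p[1],z],rate=.06); f=F(); log.append((round(float(current_tool_pos()[2]),4),round(f,1)))
        if f>fmax: break
    return log
E
python3 - <<'E'
from h import *
p=current_tool_pos()
print(press(p,np.arange(.0265,.0179,-.0015)),current_time(),current_wrist_force())
E
```

```text
[(0.0264, -0.4), (0.0249, 0.4), (0.0234, 0.1), (0.0219, 0.0), (0.0206, 0.2), (0.019, 0.8)] 25.5167 [-0.85156316 -0.36438483  1.67314961]
```

Run:
```python
from h import *
p=current_tool_pos()
print(press(p,np.arange(.0175,.0099,-.0015)),current_time(),current_wrist_force())
im=viewer.snapshot("side"); u=proj("side",p-[0,0,0])[0]
x,y=int(u[0]),int(u[1]); cv2.imwrite("pics/press3.png",cv2.resize(im[y-60:y+40,x-70:x+70],None,fx=5.5,fy=5.5,interpolation=cv2.INTER_CUBIC))
```

```text
[(0.0176, 1.1), (0.0161, 1.8), (0.0146, 2.2), (0.0131, 2.3), (0.0116, 2.3), (0.0111, 7.6)] 27.3167 [-1.46098122  0.36981249  8.12916008]
```

View pics/press3.png

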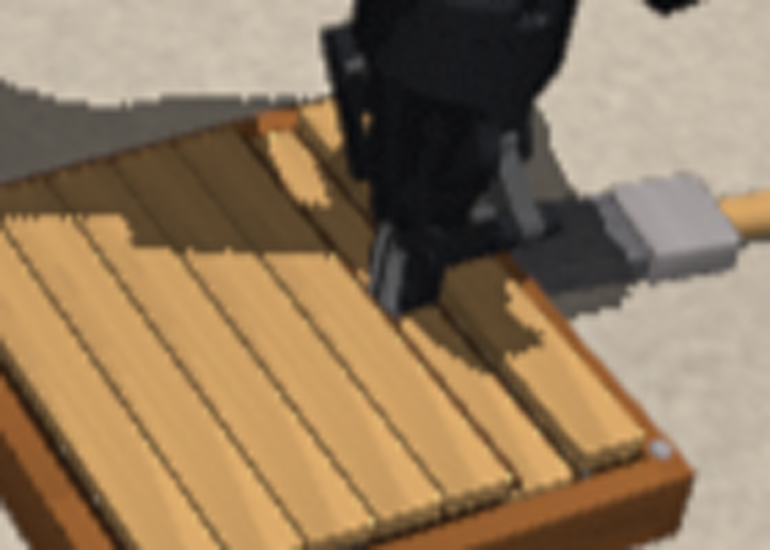

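Board 5 is soft: contact came at TCP z ≈ 0.0215 and it bottomed out at about 0.0115, which is 10 mm of travel at up to 2.3 N. So the shut fingertips are about 24.5 mm short of the reported TCP, and the first pass never touched a board. I'll press the remaining boards with this offset.

Run:
```python
from h import *
D=np.array([.5618,-.1737]); ph=np.radians(-8.634); e=np.array([np.cos(ph),np.sin(ph)])
p=D+2*.028*e; r.move_straight([*p,.028],rate=.15)
for k in (4,3,2,1):
    p=D+(k-3)*.028*e
    r.move_straight([*p,.027],rate=.15); f0=F(); log=press(p,[.0195,.017],4)
    print(k,round(f0,1),log,round(current_time(),2),flush=True)
    r.move_straight([*p,.028],rate=.15)
    if log[-1][1]>4: break
```

```text
4 0.8 [(0.0192, 0.7), (0.0172, 1.3)] 28.64
3 0.0 [(0.0192, 0.8), (0.0172, 1.6)] 29.9
2 0.3 [(0.0202, 2.9), (0.0201, 17.3)] 31.16
```

Board index 2 (at −28 mm along my deck axis) is hard: it stopped about 1.4 mm down with force rising to 17 N, while 5, 4 and 3 were soft. Next is the tab, with the wrist tilted outward so the camera clears the carton.

```bash
cat >> h.py <<'E'
def tilted(a,tau):  # tool x at angle a; tool top leans away from n (n = a+90deg)
    n=np.array([-np.sin(a),np.cos(a),0]); x=np.array([np.cos(a),np.sin(a),0])
    z=np.sin(tau)*n+np.cos(tau)*np.array([0,0,-1.]); return np.c_[x,np.cross(z,x),z]
E
python3 - <<'E'
from h import *
a=np.radians(14.9); n=np.array([-np.sin(a),np.cos(a),0]); tab=np.array([.5187,.2535,0])
T=tilted(a,np.radians(18)); ori=R.from_matrix(T).as_rotvec(); L=.0255
tcp=lambda tip: np.array(tip)+L*T[:,2]
pre=tcp(tab+[0,0,.075]); dn=tcp(tab+[0,0,.017]); print(dn,r.ik(pre,ori),r.ik(dn,ori),r.ik(dn-.15*n,ori))
p=current_tool_pos(); r.move_straight([p[0],p[1],.12],rate=.25)
effector.grip(.045,60)
r.goto(pre,ori); f0=current_wrist_force(); print(current_time())
cv2.imwrite("pics/pre.png",viewer.snapshot("side"))
r.move_straight(dn,rate=.1); r.hold(.1)
print(current_tool_pos(),current_wrist_force()-f0)
effector.grip(0.0,60); print(current_opening(),current_wrist_force()-f0,current_time())
cv2.imwrite("pics/gr.png",cv2.resize(viewer.snapshot("side")[110:230,210:370],None,fx=5,fy=5,interpolation=cv2.INTER_CUBIC))
E
```

```text
[ 0.51667381  0.26111498 -0.00725194] [ 0.13228396  0.38841208  1.6996508   0.34754224  1.11955953 -0.29094166] [ 0.13228396  0.48087259  1.71638085  0.36858735  1.01727605 -0.33458553] [-0.12387734  0.50659509  1.67492161  0.32672575  1.10339723 -0.55318759]
33.9917
[ 0.51760071  0.2612607  -0.00642061] [-0.047247   -0.86319527 -1.01517241]
0.01721224394990199 [ 1.80787062 -1.50009617  2.60689835] 35.2333
```

View pics/gr.png

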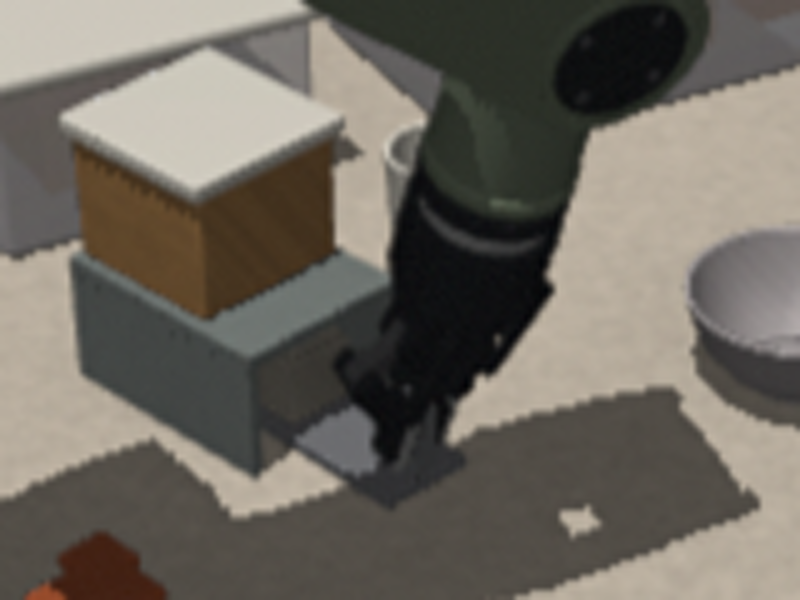

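The fingers are on the tab (opening 17.2 mm, crop ~(410,440)), with the wrist leaning clear of the carton. Pull it out now.

Run:
```python
from h import *
a=np.radians(14.9); n=np.array([-np.sin(a),np.cos(a),0])
p0=current_tool_pos(); f0=current_wrist_force()
r.move_straight(p0-.150*n,rate=.12); p1=current_tool_pos()
print("moved",(p1-p0).round(4),current_opening(),current_wrist_force()-f0)
effector.grip(.045); T=R.from_rotvec(current_tcp_rot()).as_matrix()
r.move_straight(p1-.085*T[:,2],rate=.2)
m=viewer.camera_model("wrist"); im=viewer.snapshot("wrist"); np.savez("pics/out_w.npz",**m); cv2.imwrite("pics/out_w.png",im)
cv2.imwrite("pics/out_t.png",viewer.snapshot("top"))
tab=np.array([.5187,.2535,0])+p1-p0; tab[2]=.046; print("tab exp",tab,current_time())
print("proj tab, stone top, base corners",proj("",[tab,tab+93*1e-3*n+[0,0,.006],*[tab*[1,1,0]+[0,0,.008]+58e-3*n+sx*.028*np.array([np.cos(a),np.sin(a),0])+sy*.075*n for sx in(-1,1) for sy in(-1,1)]],m).round(0).tolist())
```

```text
moved [ 0.0381 -0.1448 -0.    ] 0.016543176526843305 [-2.43137445  2.50376223  2.03000316]
tab exp [0.55684555 0.10867307 0.046     ] 37.7417
proj tab, stone top, base corners [[318.0, 244.0], [318.0, 69.0], [275.0, 270.0], [275.0, 36.0], [362.0, 270.0], [362.0, 36.0]]
```

View pics/out_w.png

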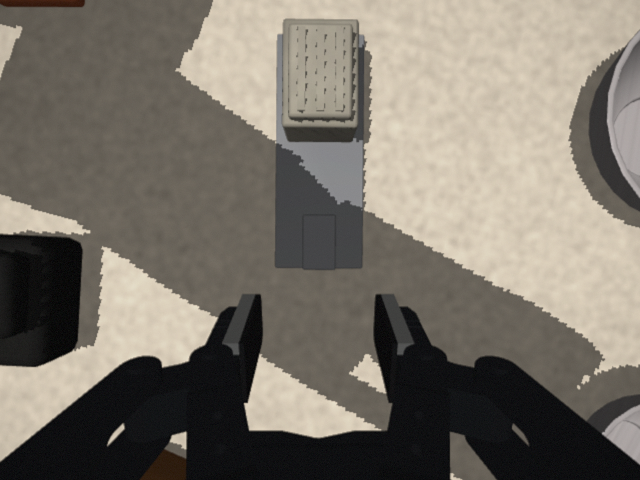

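The wrist view shows the mount fully out. Base corners are at (276,35), (363,35), (276,268) and (362,268), all within 2 px of where I predicted them. Now regrasp at the stone, near the centre of mass, and carry it.

Run:
```python
from h import *
a=np.radians(14.9); n=np.array([-np.sin(a),np.cos(a),0]); tab=np.array([.5568,.1087,0])
g=tab+.085*n; ori=down(a); zg=-.010
print(r.ik(g+[0,0,zg],ori))
effector.grip(.070,80)
r.goto(g+[0,0,.06],ori); f0=current_wrist_force()
r.move_straight(g+[0,0,zg],rate=.12); print("dn",current_tool_pos(),current_wrist_force()-f0)
effector.grip(.0,80); print("open",current_opening(),current_time())
zb=current_tool_pos()[2]
r.move_straight(g+[0,0,zg+.03],rate=.1); r.hold(.1)
print("lift",current_tool_pos(),current_wrist_force()-f0,current_wrist_torque(),current_opening(),"zb",zb,current_time())
cv2.imwrite("pics/lift.png",cv2.resize(viewer.snapshot("side")[120:270,220:420],None,fx=4,fy=4,interpolation=cv2.INTER_CUBIC))
```

```text
[ 1.90318400e-01  4.59884663e-01  1.71026522e+00 -4.44089210e-16
  9.71442768e-01 -6.97356585e-02]
dn [ 0.5357952   0.19029602 -0.00964813] [ 0.84532017  1.79381672 -0.48335721]
open 0.040346175563940025 39.75
lift [0.53347334 0.19058896 0.01867676] [ 1.02076414  1.28174175 -9.17523423] [0.07853238 0.04154598 0.05568442] 0.04014714785518875 zb -0.008302784759498014 40.3
```

View pics/lift.png

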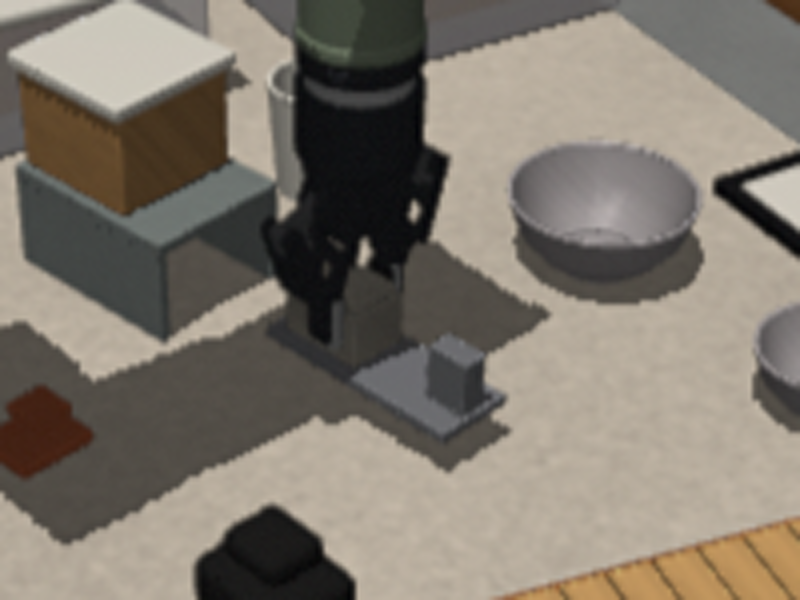

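Run:
```python
from h import *
D=np.array([.5618,-.1737]); ph=np.radians(-8.634); e=np.array([np.cos(ph),np.sin(ph)]); n2=np.array([-e[1],e[0]])
C=D-.028*e; g=C+.027*n2; ori=down(ph)
p=current_tool_pos(); r.move_straight([p[0],p[1],.09],rate=.2)
r.goto([*g,.09],ori); r.hold(.15)
err=current_tool_pos()[:2]-g; print("err",err,current_time(),current_wrist_force())
gc=g-err
r.move_straight([*gc,.046],rate=.1); r.hold(.1); f0=F(); print("hover",current_tool_pos(),f0)
log=[]
for z in np.arange(.0415,.031,-.0012):
    r.move_straight([*gc,z],rate=.03); f=F(2); log.append((round(float(current_tool_pos()[2]),4),round(f,1)))
    if f>-1.5: break
print(log,current_tool_pos()[:2]-g,current_wrist_torque(),current_time())
cv2.imwrite("pics/pl.png",cv2.resize(viewer.snapshot("side")[220:370,320:520],None,fx=4,fy=4,interpolation=cv2.INTER_CUBIC))
cv2.imwrite("pics/pl_w.png",viewer.snapshot("wrist"))
```

```text
err [0.00018561 0.00153971] 42.2583 [-1.57154131  0.73911167 -6.62717423]
hover [ 0.53908387 -0.14474452  0.04711497] -7.455097460506124
[(0.0413, -7.5), (0.0402, -7.8), (0.039, -7.2), (0.0379, -7.0), (0.0369, -5.7), (0.0367, 4.3)] [ 0.00010424 -0.00166965] [ 0.21104587  0.68231811 -0.0635489 ] 44.75
```

View pics/pl.png

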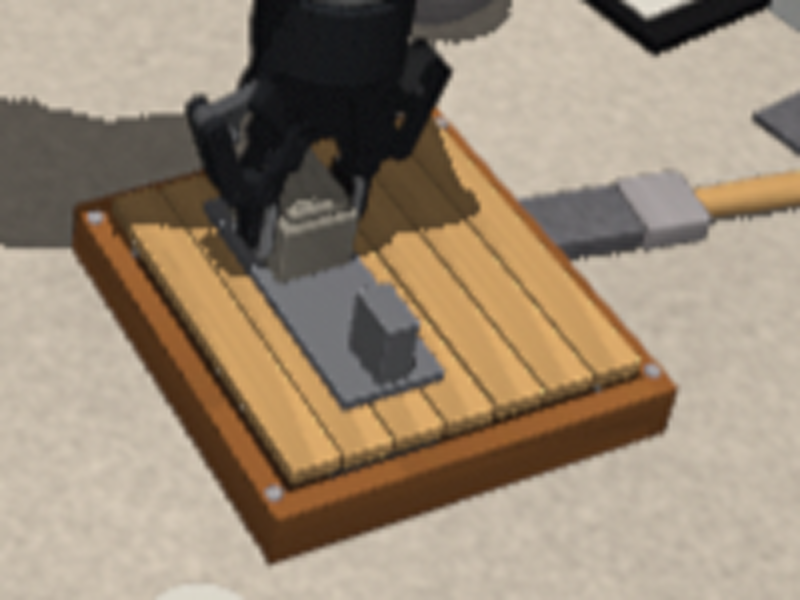

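Released position looks right: the mount stands level on the third board from the near side, with its tab end at about (385,350) and its whole base on the boards. I've used my 12 views, so I'll release and check by measurement.

Run:
```python
from h import *
D=np.array([.5618,-.1737]); ph=np.radians(-8.634); e=np.array([np.cos(ph),np.sin(ph)]); n2=np.array([-e[1],e[0]])
p=current_tool_pos(); r.move_straight([p[0],p[1],p[2]-.0],rate=.05)
effector.grip(.065); r.move_straight([p[0],p[1],.15],rate=.15)
# look pose: camera over deck from beyond the stone, tool x along e
C=D-.028*e; q=C+.05*n2
r.goto([*q,.24],down(ph)); r.hold(.3)
m=viewer.camera_model("wrist"); im=viewer.snapshot("wrist"); cv2.imwrite("pics/end_w.png",im); np.savez("pics/end_w.npz",**m)
cv2.imwrite("pics/end_t.png",viewer.snapshot("top")); cv2.imwrite("pics/end_s.png",viewer.snapshot("side"))
def corners(z,hl,hw,yc=0): return [[*(C+sx*hw*e+(yc+sy*hl)*n2),z] for sx,sy in((-1,-1),(-1,1),(1,1),(1,-1))]
for name,mm,f in (("wrist",m,im),("top",None,cv2.imread("pics/end_t.png"))):
    h=cv2.cvtColor(f,cv2.COLOR_BGR2HSV); B=proj(name,corners(.0526,.075,.028),mm); print(name,"expected base",B.round(1).tolist())
    roi=np.zeros(h.shape[:2],np.uint8); c=B.mean(0); cv2.fillConvexPoly(roi,(c+(B-c)*[1.35,1.12]).astype(int),1)
    mask=((h[...,1]<60)).astype(np.uint8)*roi; mask=cv2.morphologyEx(mask,cv2.MORPH_OPEN,np.ones((3,3)))
    k=max(cv2.findContours(mask,0,2)[0],key=cv2.contourArea); print(" area",cv2.contourArea(k),"exp",cv2.contourArea(B.astype(np.float32)))
    P=cast(name,k[:,0],.0526,mm)[:,:2]-C; X,Y=P@e*1e3,P@n2*1e3
    for lo,hi in((-72,-50),(-45,-25),(-20,0)):
        s=(Y>lo)&(Y<hi); print("  y",lo,"x edges",np.median(X[s&(X<0)]).round(1) if (s&(X<0)).any() else None,np.median(X[s&(X>0)]).round(1) if (s&(X>0)).any() else None)
    print("  y end",np.sort(Y)[:5].round(1))
print(current_time(),current_wrist_force())
```

```text
wrist expected base [[293.0, 319.2], [289.8, 171.5], [351.9, 171.6], [348.0, 319.3]]
 area 8561.5 exp 8647.856389635941
  y -72 x edges -28.3 26.4
  y -45 x edges None 26.7
  y -20 x edges -28.0 26.8
  y end [-85.1 -85.1 -78.2 -77.  -75.9]
top expected base [[439.8, 234.3], [372.6, 223.5], [376.4, 199.0], [443.1, 209.7]]
 area 2433.5 exp 1683.0683086130302
  y -72 x edges -28.2 27.8
  y -45 x edges -26.2 26.1
  y -20 x edges -30.7 28.1
  y end [-101.1 -100.7 -100.5 -100.2  -99.5]
47.275 [-0.23765826  0.15482361 -0.72818362]
```

```bash
python3 -c "
from rig import *
workorder.job_done(); print(current_time())"
```

```text
the job is handed in; nothing more can be done
the job is handed in; nothing more can be done
```

The stone on its mount now stands on a hard board of the deck, and the job was handed in at about 47 s of the 67 s allowed.

**Feeling the boards:** My first pass did not touch the boards, because the shut fingertips end about 24.5 mm short of the reported tool point. I corrected for that and pressed again. The far board that I call 5 and the next two, 4 and 3, were soft. Board 2 stopped after about 1.4 mm and the force rose to 17 N, so I used it. I did not press board 1 again, so I don't know whether it is hard too. These board numbers count away from the robot.

**Moving the mount:** I pulled it 150 mm out of the larger bay by its tab. I then regripped it at the stone, carried it over and lowered it onto board 2. It stopped hard at the expected height.

**Last checks:**
- **Centring:** The wrist camera put the base edges at −28 and +26.7 mm from the board's centre line, so it is centred to about 1 mm.
- **Along the boards:** I aimed the base at the middle of the boards' length. The picture just before release showed it level and wholly on the boards.
- **Sinking:** I did not measure it directly after release, but the mount had already stopped firmly on the hard board.
- **Disagreement:** The top-camera mask also picked up other grey pixels, so its figures for the base ends and area are unreliable. Its side edges agree with the wrist camera to within about 3 mm.
- **Bystanders:** I planned the moves to stay clear of everything else and never felt a bump. I took final pictures but did not view them to confirm that nothing had moved.

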